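Fit the amber filter in the filter wheel and dial it into the window

ROBOT

A 7-joint arm with a two-finger parallel gripper is mounted at the origin on a cart in front of the work surface, level with it; the furniture and walls round the work are solid. World frame = base frame: x ahead of the robot, y to its left, z up, the work surface at z = 0. Lengths are in m, angles in rad, forces in N, time in s.
With the tool pointing down it reaches from about 0.425 to 1.025 m from the base axis. Payload 3.6 kg.
Tool frame: the origin (TCP) lies on the mounting face of the last link; the fingertips stand 173 mm ahead of it and the grasp point (between the pads) lies ahead of it (bot.grasp_offset is the z of the grasp point in the tool frame, in m); z points along the fingers, y is the line along which they close (so a half turn about z gives the same grasp; the last joint's range is limited). The gripper opens to 85 mm and grips with 20 to 120 N. Pads are 22 mm wide; open, the fingers measure 114 mm over their backs; the gripper's body (76 mm by 85 mm) begins 54 mm behind the grasp point. The pads swing forward as they close: fully open they stand 13 mm farther back than shut.
Start: joints at [1.21, 0.591, 0.048, 1.609, -0.033, 0.943, -0.034], TCP at [0.192, -0.699, 0.405] pointing down, gripper open.
Joint ranges: [-2.69, 2.69], [-0.47, 2.24], [-1.27, 1.36], [0.19, 2.51], [-1.53, 4.68], [0.08, 2.07], [-3.09, 3.09]. Speed limits (rad/s): [2.57, 2.57, 3.14, 3.14, 3.14, 3.14, 3.14].

INTERFACE

Orientations are given as a unit quaternion [x, y, z, w].
In Python, from station import status, optics, bot gives the robot as it stands.
- The arm moves only by the tool send_rows, never from a script. Its argument "motion" is one flat list of numbers, 7 for each row, row after row: the shift along the tool's x, y, z in units of 40 mm (1.0 is 40 mm), then the turn, a rotation vector about the tool's x, y, z in units of 6 degrees (1.0 is 6 degrees), then the opening, from 0 (shut) to 1 (fully open). In form: [dx, dy, dz, wx, wy, wz, jaw, dx, dy, dz, wx, wy, wz, jaw, ...]. A call has 1 to 10 rows; each row is the pose to reach, as a shift and turn from the pose commanded when the call began, along the tool's axes at that moment; what a row does not reach only later rows make up. A row lasts 1/8 s, in which the tool goes at most 62.5 mm and 10.7 degrees, less where a joint would pass 70% of its speed; a pose out of reach is approached as far as the arm can. A call with a gripper value outside its range is refused whole. The fingers move at their own pace and stop on an object; "grip_force" is the grip in N (left out, the last holds). Time passes only in rows, so rows that repeat a pose let the fingers close. It gives the time, the measured TCP pose, the force, the opening and the grip force at its end, in the units of the state.
- status.state(): the state, without advancing time (a new reading comes with each control period).
- optics.read_camera(name): name is "scene" or "top" or "wrist"; returns a dict with "frame" (480x640x3 uint8, red, green, blue), "range_z" (480x640 float32, m along the optical axis (not along the pixel's ray), 0 where there is no reading), "fx", "fy", "cx", "cy" (pixels), "dist" ([k1, k2, p1, p2, k3] as OpenCV has them; the pictures are not rectified), "R" (3x3) and "t" (3): a world point X has camera coordinates R X + t. Camera axes: x right, y down, z forward; pixel columns grow to the right and rows downward; lengths in m; the calibration is good to about 2 mm. A picture is of the moment at which its call begins.
- bot.hand_in(): hands the job in; it is judged then, once.
The state is a dict: "time": time; "q": joint angles; "joint_vel": joint speeds; "joint_torque": joint torques, N m; "tcp_pos": TCP position; "tool_rot": TCP orientation; "wrist_force": force on the tool from outside, world axes, zero at the start; "ft_torque": the same for the moment, N m; "gripper_width": finger opening in m; "grasp_force": force on a finger pad.
Only numpy, scipy, OpenCV 4.12 (cv2) and the standard library are available. Lean on these libraries where they do the work, as an engineer would, in place of code of your own. Each camera call takes 0.05 s, during which the arm holds its last target. There are 200 camera calls.

TASK

Put the amber filter from the clear tray into the empty seat of the illuminator's filter wheel, set the loose metal retaining cap squarely over it, then turn the wheel by its knob until the amber filter fills the small round window in the black arm. Leave the other two filters in the tray and everything else on the bench where it stands.

Things in the scene. Friction and masses are not known exactly. Their poses are not given: they have to be found in the camera images.
- filter_amber: loose mounted filter: a black ring mount, 30 mm diameter, 13 mm high, with amber (orange-yellow) glass near its top; 25 g; lies flat in the clear tray. Origin: centre of its underside, z up. Grip it across the diameter by its upper half, so that the fingers stay above the 5 mm collar of the seat
- filter_green: same mount with green glass; stays in the tray. Origin: centre of its underside
- filter_violet: same mount with violet glass; stays in the tray. Origin: centre of its underside
- parts_tray: clear casting tray 100 x 150 mm, fixed to the bench; floor 4 mm thick; its two short ends (own y = -75 and +75 mm) have walls 35 mm high and 4 mm thick, the two long sides (own x = -50 and +50 mm) are open. Origin: centre of its underside. The three filters lie in a row along its own y axis, about 44 mm apart, in any order
- cap: loose knurled aluminium retaining cap lying right side up on the bench: 40 mm diameter, 10.5 mm high, 30 g; skirt bore 34 mm, 7.5 mm deep from below; lip with a 26 mm opening on top. Over a seated filter the lip lies on the filter's mount, the cap's underside 5.5 mm above the seat's ledge. Origin: centre of its underside, z up. Grip it across the diameter
- illuminator: filter-wheel illuminator, fixed. Origin on the bench under the wheel's axis; own +x points to the window, then the pale lamp house (from 91 mm out, 104 mm wide, 66 mm high). Round base 184 mm. A black arm (56 mm wide, 5 mm thick, top 63.5 mm above the bench) runs from the lamp house to 29 mm from the axis; a seat under or next to it cannot be loaded, the rest of the wheel is open to above
- window (a point): centre of the round window (18 mm clear) in the arm, on the arm's top, 63.5 mm above the bench, 60 mm from the wheel's axis
- seat (a point): centre of the wheel's one empty seat on its ledge, 34 mm above the bench, 60 mm from the axis, turning with the wheel (own x radially outwards). Collar round it: 5 mm high, bore 33.6, outside 46 mm. The other four seats, 72 degrees apart, hold capped filters (40 mm wide, top 50 mm above the bench); 30 mm free between caps, so close the fingers along the tangent, not towards the knob
- knob (a point): centre of the wheel's round black fluted knob, on the axis: 38 mm diameter, from 72 to 94 mm above the bench, this point at 83 mm; it clears the arm's top by 8 mm. The wheel turns with it
- filter_wheel (a joint): angle of the wheel, endless in both directions; 0 when the empty seat is under the window, growing anticlockwise seen from above; the seat lies at that angle from the illuminator's own +x. Stiff: it stays where it is left (about 0.06 N m). Starts between -2.4 and 2.4
- tall_bottle: bystander: white plastic bottle, 78 mm diameter, 205 mm high; origin at its foot
- dropper: bystander: small brown dropper bottle, 27 mm diameter, 78 mm high, standing close to the illuminator; origin at its foot
- petri: bystander: petri dish, 66 mm diameter, 16 mm high; origin at its underside
- marker: bystander: blue and white felt marker, 134 mm long, 13 mm thick, lying; origin under its middle
- timer: bystander: bench timer, 63 x 99 x 20 mm; origin under its middle
- tape_roll: bystander: green roll of tape, 65 mm diameter, 14 mm high; origin at its underside
- red_cap_jar: bystander: small glass jar with a red cap, 44 mm diameter, 94 mm high, beside the tray; origin at its foot
Mind the look-alikes: they are no part of the job. What is shaped like the filter_amber but red is not meant.

How it is judged:
On the way, in this order (a step that is already met when the one before it is completed fails the run):
1. the amber filter lies flat in the empty seat (horizontal distance between filter_amber and seat below 0.0035 m and z of filter_amber in the frame of seat between -0.002 and 0.002 m and angle between filter_amber's own z axis and vertical below 0.06 rad), for 0.2 s.
2. the retaining cap sits squarely over the seated amber filter (horizontal distance between filter_amber and seat below 0.0035 m and z of filter_amber in the frame of seat below 0.002 m and horizontal distance between cap and filter_amber below 0.0035 m and z of cap in the frame of seat between 0.0035 and 0.0075 m and angle between cap's own z axis and vertical below 0.08 rad), for 0.2 s.
3. the wheel is turned so that the amber filter fills the window (horizontal distance between seat and window below 0.0045 m), for 0.2 s.
At the end, for the whole second after the job is handed in: Wheel at rest, seat within 4.5 mm of the window's centre seen from above; amber filter flat on the ledge of that seat (2 mm, 0.06 rad); cap level over it, within 3.5 mm of its axis, underside 3.5 to 7.5 mm above the ledge; green and violet filters flat, within 30 mm of where they were (all of step 2 and horizontal distance between seat and window below 0.0045 m and velocity of joint filter_wheel between -0.05 and 0.05 rad/s and z of filter_amber in the frame of seat above -0.002 m and angle between filter_amber's own z axis and vertical below 0.06 rad and distance of each of filter_green, filter_violet from where it was at the start of the episode below 0.03 m and angle between each of filter_green, filter_violet's own z axis and vertical below 0.1 rad); the robot touches nothing.
It fails at once if a bystander is pushed more than 25 mm (distance of any of tall_bottle, dropper, petri, marker, timer, tape_roll, red_cap_jar from where it was at the start of the episode above 0.025 m).
It fails at once if a standing bottle or jar is tipped over (angle between any of tall_bottle, dropper, red_cap_jar's own z axis and vertical above 0.4 rad).
It also fails if it takes over 72 s, if anything falls off the work surface, if the arm or the gripper's body presses on something with over 40 N, if the wrist force passes 120 N, or if a joint passes its speed limit or range.

## Working session

There is one attempt and no reset: what is moved stays moved. The work goes in short steps, Python scripts to look and compute and a tool call to move; the robot and the scene stay as the last step left them, time stands still between calls to the robot, and variables do not carry over. Pictures are saved under pics/ and viewed, at most 10 in all, crops included, and the job is handed in when it is done.

Besides the shell and the picture viewer there is one more tool, called after "Call:" as name(argument=value, ...) on one line, values as JSON. send_rows: Moves the arm, as the interface text tells. Its arguments: {"type":"object","properties":{"motion":{"type":"array","items":{"type":"number"}},"grip_force":{"type":"number"}},"required":["motion"]}

```bash
ls; mkdir -p pics; cat > h.py <<'E'
import numpy as np, cv2
from station import status, optics, bot
def snap(n,save=None):
    c=optics.read_camera(n)
    if save: cv2.imwrite('pics/'+save,c['frame'][:,:,::-1])
    return c
def K(c): return np.array([[c['fx'],0,c['cx']],[0,c['fy'],c['cy']],[0,0,1.]])
def ray(c,uv):
    p=cv2.undistortPoints(np.array(uv,float).reshape(-1,1,2),K(c),np.array(c['dist'],float)).reshape(-1,2)
    R=np.array(c['R']);t=np.array(c['t'])
    d=np.c_[p,np.ones(len(p))]@R
    return -R.T@t,d
def plane(c,uv,z):
    o,d=ray(c,uv); return o+d*((z-o[2])/d[:,2])[:,None]
def proj(c,X):
    r,_=cv2.Rodrigues(np.array(c['R'],float))
    return cv2.projectPoints(np.array(X,float).reshape(-1,1,3),r,np.array(c['t'],float),K(c),np.array(c['dist'],float))[0].reshape(-1,2)
def cloud(c):
    v,u=np.mgrid[:480,:640]; o,d=ray(c,np.c_[u.ravel(),v.ravel()])
    return (o+d*c['range_z'].reshape(-1,1)).reshape(480,640,3)
E
python3 - <<'E'
from h import *
a=snap('top','top0.png');b=snap('scene','scene0.png')
print(status.state(),bot.grasp_offset)
for c in(a,b):print(c['fx'],-np.array(c['R']).T@np.array(c['t']))
E
```

```text
pics
{'time': 0.1, 'q': array([ 1.20950528,  0.59204855,  0.04832011,  1.609699  , -0.03331468,
        0.94272215, -0.03368075]), 'joint_vel': array([-0.00172564, -0.00216234, -0.00195246, -0.00389485,  0.00011116,
        0.00071269,  0.00070169]), 'joint_torque': array([ 4.33385649e-03, -5.49996257e+01,  1.55333139e+00, -1.98824054e+01,
        9.76773474e-03,  3.86833170e-03,  1.41598068e-05]), 'tcp_pos': array([ 0.19175321, -0.69877041,  0.40363817]), 'tool_rot': array([ 9.91043663e-01,  1.33534211e-01, -1.94368965e-04, -1.01744183e-03]), 'wrist_force': array([ 0.20746724,  0.38610342, -1.3148131 ]), 'ft_torque': array([-0.06702687, -0.00587223,  0.02185398]), 'grasp_force': 0.0, 'gripper_width': 0.08566194494688578} 0.1547
568.7848555627978 [0.24672888 0.19105297 1.3046525 ]
514.5570669015286 [-0.09323157  0.88649803  0.61379151]
```

View pics/top0.png

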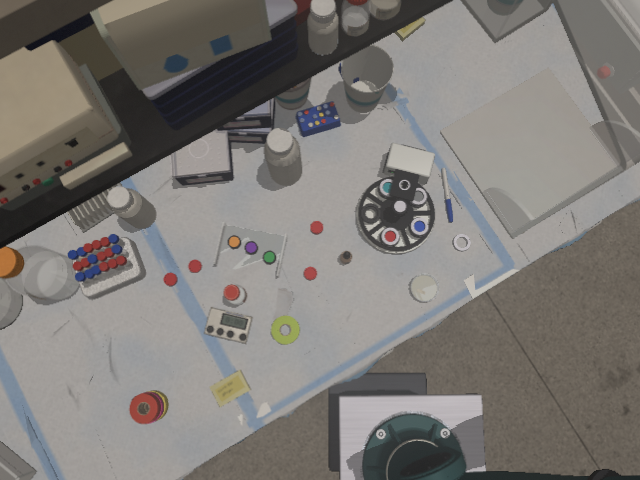

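View pics/scene0.png

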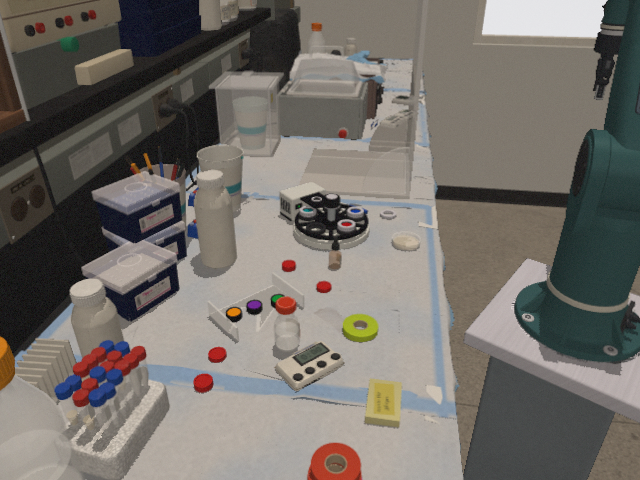

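The top view shows the illuminator at (398,212), window (404,185), knob (400,206) and the tray around (251,248). The bottle is at (282,155), dropper (346,257), petri (424,288), marker (447,195), tape (286,330), timer (229,324) and red-cap jar (234,293).

Candidates for amber: orange (234,242), violet (251,248), green (269,257). The red discs at (317,228), (310,273), (195,266), (170,279) and the red filter in the wheel (391,237) don't fit. I choose (234,242). The cap is probably the ring at (461,242), not the tape roll. I'll check with a crop.

```bash
python3 - <<'E'
from h import *
a=snap('top')
f=a['frame'][:,:,::-1]
A=cv2.resize(f[160:265,340:475],None,fx=5,fy=5,interpolation=cv2.INTER_CUBIC)
cv2.imwrite('pics/c1.png',A)
P=cloud(a)
for n,u,z in [('amber',(234,242),.017),('violet',(251,248),.017),('green',(269,257),.017),('cap',(461,242),.0105),('window',(404,185),.0635),('knob',(400,206),.094),('petri',(424,288),.016),('jar',(234,293),.094),('dropper',(346,257),.078),('tape',(286,330),.014)]:
    print(n,plane(a,[u],z)[0].round(4),P[u[1],u[0]].round(4))
E
```

```text
amber [0.4979 0.3981 0.017 ] [0.4972 0.3976 0.0205]
violet [0.4834 0.3586 0.017 ] [0.483  0.3584 0.0191]
green [0.4619 0.317  0.017 ] [0.4622 0.3171 0.0154]
cap [ 0.4936 -0.1274  0.0105] [ 0.4954 -0.1298  0.0009]
window [0.6164 0.0076 0.0635] [0.6262 0.0028 0.0304]
knob [0.5595 0.0227 0.094 ] [0.5592 0.0229 0.0953]
petri [ 0.3869 -0.0359  0.016 ] [ 0.3867 -0.0356  0.0178]
jar [0.372  0.3836 0.094 ] [0.372  0.3836 0.0939]
dropper [0.45   0.1427 0.078 ] [0.4537 0.1418 0.0556]
tape [0.2958 0.2778 0.014 ] [0.2962 0.2785 0.0034]
```

View pics/c1.png

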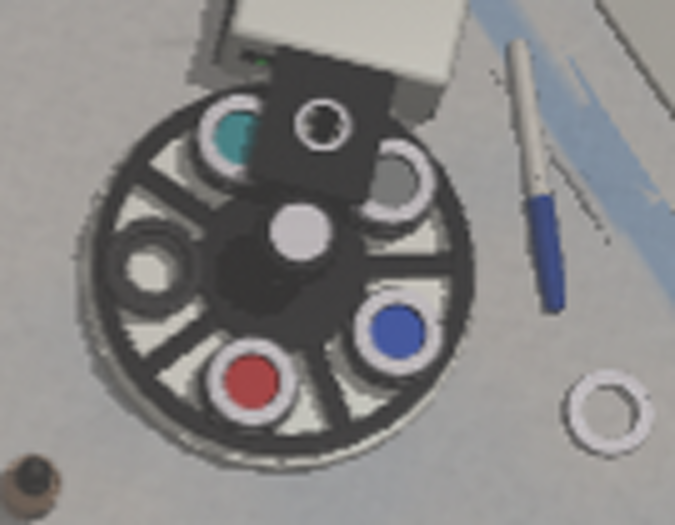

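The crop shows the empty seat at crop (150,268), which is top pixel (370,213.6), and the cap ring at crop (610,412), which is (462,242). Next I move over the cap for a close wrist view.

```bash
cat >> h.py <<'E'
from scipy.spatial.transform import Rotation as Ro
def to(p,close=None,s=None,tip=0.173):
    """units from the present pose to fingertips(tip)at p, tool down, closing line along 'close' (world xy)"""
    s=s or status.state(); R0=Ro.from_quat(s['tool_rot']); M=R0.as_matrix()
    cand=[M[:,1]] if close is None else [np.array([*close,0])/np.hypot(*close)*k for k in(1,-1)]
    best=None
    for y in cand:
        y=np.array([y[0],y[1],0]);y/=np.linalg.norm(y);z=np.array([0,0,-1.]);x=np.cross(y,z)
        rv=(R0.inv()*Ro.from_matrix(np.c_[x,y,z])).as_rotvec()
        r=(M.T@(np.array(p)+[0,0,tip]-s['tcp_pos'])/.04,np.degrees(rv)/6)
        print('d',r[0].round(3),'w',r[1].round(3),'q7',s['q'][6].round(2))
E
python3 - <<'E'
from h import *
a=snap('top')
seat=plane(a,[(370,213.6)],.039)[0]; cap=plane(a,[(462,242.4)],.0105)[0]
print(seat,cap)
to([.494,-.127,.2]); to([.52,.05,.22]); to([.498,.398,.15],(.914,-.406))
w=snap('wrist','w0.png')
M=Ro.from_quat(status.state()['tool_rot']).as_matrix()
C=-np.array(w['R']).T@np.array(w['t']);print('cam in tool',M.T@(C-status.state()['tcp_pos']),'axis',M.T@np.array(w['R'])[2],w['fx'])
E
```

```text
[0.55649124 0.0844278  0.039     ] [ 0.49258847 -0.12971896  0.0105    ]
d [ 11.07  -11.788   0.79 ] w [-0.013  0.001  0.   ] q7 -0.03
d [ 12.867 -15.884   0.296] w [-0.013  0.001  0.   ] q7 -0.03
d [ 14.639 -24.417   2.057] w [-1.300e-02 -5.000e-03 -8.451e+00] q7 -0.03
d [ 14.639 -24.417   2.057] w [-6.0000e-03  1.5000e-02  2.1549e+01] q7 -0.03
cam in tool [ 0.06641822 -0.00013973  0.03042737] axis [-2.64589658e-01  2.35886057e-05  9.64361090e-01] 339.84066326668966
```

Call:
send_rows(motion=[11.07, -11.79, 1.2, 0, 0, 0, 1, 11.07, -11.79, 1.2, 0, 0, 0, 1, 11.07, -11.79, 1.2, 0, 0, 0, 1, 11.07, -11.79, 1.2, 0, 0, 0, 1, 11.07, -11.79, 1.2, 0, 0, 0, 1, 11.07, -11.79, 1.2, 0, 0, 0, 1, 11.07, -11.79, 1.2, 0, 0, 0, 1, 11.07, -11.79, 1.2, 0, 0, 0, 1, 11.07, -11.79, 1.2, 0, 0, 0, 1, 11.07, -11.79, 1.2, 0, 0, 0, 1])

```text
time: 1.5
tcp_pos: [0.4839, -0.1463, 0.3586]
tool_rot: [0.991, 0.133, 0.0, 0.0]
wrist_force: [0.9, 0.3, 0.3]
gripper_width: 0.0851
grasp_force: 0.0
```

Call:
send_rows(motion=[0, 0, 0, 0, 0, 0, 1, 0, 0, 0, 0, 0, 0, 1, 0, 0, 0, 0, 0, 0, 1, 0, 0, 0, 0, 0, 0, 1])

```text
time: 2.0
tcp_pos: [0.4823, -0.1497, 0.3585]
tool_rot: [0.991, 0.132, -0.0, 0.0]
wrist_force: [0.2, 0.6, -0.4]
gripper_width: 0.0854
grasp_force: 0.0
```

```bash
python3 - <<'E'
from h import *
w=snap('wrist','w1.png'); s=status.state()
print(s['tcp_pos'],s['tool_rot'],s['time'])
print(proj(w,[.4926,-.1297,.0105]))
E
```

```text
[ 0.4824165  -0.14945699  0.35852288] [ 9.91237956e-01  1.32088106e-01 -1.02472986e-04  1.90581816e-04] 2.05
[[303.48425294 204.83013651]]
```

View pics/w1.png

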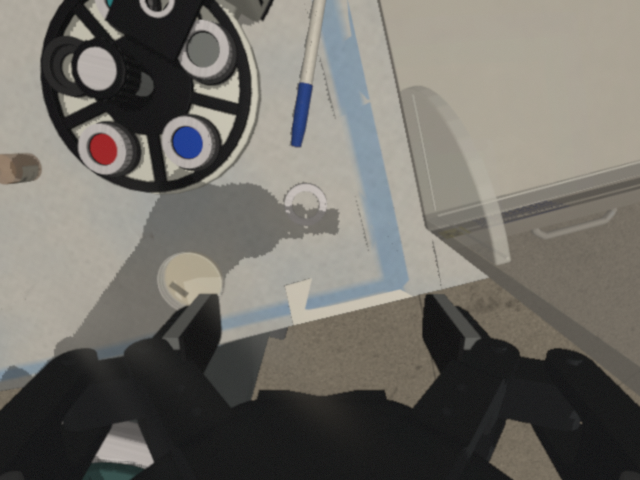

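The wrist view shows the cap ring at (304,203), where the top-view estimate predicted it. The wheel is at the upper left, knob (98,68), seat (65,65). Next I view the wheel from closer with the fingers turned.

```bash
python3 - <<'E'
from h import *
to([.545,.04,.16],(1,.05)); to([.498,.398,.10],(.914,-.406))
E
```

```text
d [ 2.75  -4.162  0.636] w [ 1.0000e-03  4.0000e-03 -1.2947e+01] q7 -1.11
d [ 2.75  -4.162  0.636] w [ 5.0000e-03 -1.0000e-03  1.7053e+01] q7 -1.11
d [  3.96  -13.108   2.132] w [ 2.000e-03  4.000e-03 -8.478e+00] q7 -1.11
d [  3.96  -13.108   2.132] w [ 5.0000e-03 -2.0000e-03  2.1522e+01] q7 -1.11
```

Call:
send_rows(motion=[2.75, -4.16, 0.64, 0, 0, -12.95, 1, 2.75, -4.16, 0.64, 0, 0, -12.95, 1, 2.75, -4.16, 0.64, 0, 0, -12.95, 1, 2.75, -4.16, 0.64, 0, 0, -12.95, 1, 2.75, -4.16, 0.64, 0, 0, -12.95, 1, 2.75, -4.16, 0.64, 0, 0, -12.95, 1, 2.75, -4.16, 0.64, 0, 0, -12.95, 1, 2.75, -4.16, 0.64, 0, 0, -12.95, 1, 2.75, -4.16, 0.64, 0, 0, -12.95, 1, 2.75, -4.16, 0.64, 0, 0, -12.95, 1])

```text
time: 3.3
tcp_pos: [0.5451, 0.0413, 0.3329]
tool_rot: [0.689, 0.725, -0.0, 0.0]
wrist_force: [-0.6, 0.3, -0.3]
gripper_width: 0.0857
grasp_force: 0.0
```

Call:
send_rows(motion=[0, 0, 0, 0, 0, 0, 0.7, 0, 0, 0, 0, 0, 0, 0.7])

```text
time: 3.55
tcp_pos: [0.545, 0.0417, 0.3329]
tool_rot: [0.688, 0.726, -0.0, 0.0]
wrist_force: [-0.3, -0.0, -0.3]
gripper_width: 0.0596
grasp_force: 0.0
```

```bash
python3 - <<'E'
from h import *
w=snap('wrist','w2.png'); s=status.state()
print(s['tcp_pos'],s['tool_rot'],s['time'],s['gripper_width'])
for n,p in dict(seat=[.5565,.0844,.039],knob=[.5595,.0227,.094],win=[.6164,.0076,.0635],tip=s['tcp_pos']-[0,0,.173]).items(): print(n,proj(w,p))
np.savez('w2.npz',**{k:v for k,v in w.items()})
E
```

```text
[0.54504991 0.04166141 0.33288044] [ 6.88090312e-01  7.25625055e-01 -1.34760888e-06  4.93320794e-05] 3.6 0.05956036507667749
seat [[339.74791212 181.97171357]]
knob [[342.28665748 284.45902706]]
win [[412.83026452 290.99750148]]
tip [[322.1778739  299.88700688]]
```

View pics/w2.png

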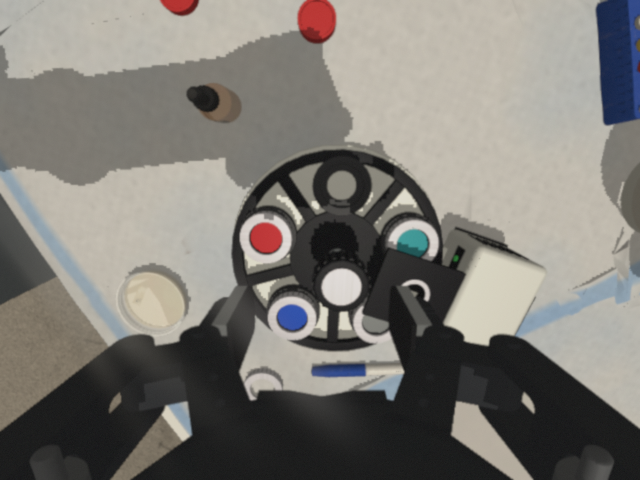

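The wrist view shows the empty seat at (342,184), knob top (342,286), window (414,292) and dropper (205,98). I refine the seat, knob and window centres numerically.

```bash
cat >> h.py <<'E'
def blob(mask,near,minA=20):
    n,l,st,ce=cv2.connectedComponentsWithStats(mask.astype(np.uint8))
    k=[i for i in range(1,n) if st[i,4]>=minA]
    i=min(k,key=lambda i:np.hypot(*(ce[i]-near)))
    return ce[i],st[i]
E
python3 - <<'E'
from h import *
w=dict(np.load('w2.npz'))
f=w['frame'].astype(int); g=f.mean(2)
def crop(x0,x1,y0,y1): print(g[y0:y1:3,x0:x1:3].astype(int))
# seat hole: light blob enclosed by dark collar
for T in (70,85,100):
    c,st=blob(g>T,(342,184));print('seat hole',T,c,st,plane(w,[c],.034)[0].round(4), plane(w,[c],.039)[0].round(4))
for T in (170,190):
    c,st=blob(g>T,(342,286));print('knob',T,c,st,plane(w,[c],.094)[0].round(4))
c,st=blob(g>150,(414,292));print('win',c,st,plane(w,[c],.0635)[0].round(4))
hsv=cv2.cvtColor(w['frame'],cv2.COLOR_RGB2HSV)
for n,h,nr in(('red',(0,8),(265,238)),('red2',(172,180),(265,238)),('blue',(105,125),(292,317)),('teal',(80,100),(413,241))):
    try:
        c,st=blob((hsv[...,0]>=h[0])&(hsv[...,0]<=h[1])&(hsv[...,1]>90),nr);print(n,c,st,plane(w,[c],.046)[0].round(4))
    except Exception as e: print(n,e)
crop(310,376,150,222)
to([.498,.398,.10],(.914,-.406))
E
```

```text
seat hole 70 [341.19105691 185.63685637] [327 170  30  35 738] [0.5581 0.0812 0.034 ] [0.5578 0.0817 0.039 ]
seat hole 85 [341.11176471 184.91911765] [327 171  29  29 680] [0.558  0.0817 0.034 ] [0.5577 0.0822 0.039 ]
seat hole 100 [341.28169014 184.82472613] [328 171  28  29 639] [0.5581 0.0818 0.034 ] [0.5578 0.0823 0.039 ]
knob 170 [341.12296564 286.46473779] [ 322  269   39   36 1106] [0.5588 0.0212 0.094 ]
knob 190 [341.06716418 286.50186567] [ 322  269   39   36 1072] [0.5588 0.0212 0.094 ]
win [419.31612903 286.73548387] [403 280  27  21 155] [0.6209 0.0113 0.0635]
red [265.62613195 237.56921087] [250 223  32  31 773] [0.5012 0.039  0.046 ]
red2 min() iterable argument is empty
blue [291.80438449 317.12141653] [277 305  30  26 593] [ 0.5237 -0.0286  0.046 ]
teal [412.80465116 242.9503876 ] [397 230  31  28 645] [0.6167 0.0409 0.046 ]
[[133 133 129 110  87  65  62  59  58  49  46  41  54  67  92 108 116 124
  133 131 125 120]
 [ 70  47  31  24  26  24  24  21  25  23  26  25  24  24  33  46  49  47
   54  82 115 130]
 [ 25  26  28  24  25  21  24  25  28  33  32  32  31  28  25
[... 1427 characters left out ...]
 [133 218 217 109  34  35  57  55  54  69  72  72  72  61  31  32  34  34
  101 158 132  92]
 [ 70 169 218 151  67  73  74  74  64  46  43  42  49  54  37  33  35  94
  131 133 111  40]
 [ 53 103 140 134 131  82  75  76  76  76  75  76  75  65  34  41 133 203
  133 117  41  53]
 [ 56  49 119  98  57  47  54  65  72  75  75  76  76  70  43  78 127 132
  127  47  55  53]
 [ 54  53  41  52  56  56  56  56  56  57  57  56  57  56  57  55  49  83
   61  53  55  52]
 [ 46  53  55  56  56  56  57  57  42  57  57  57  58  57  55  56  56  55
   45  53  53  52]]
d [ 8.958 -0.702  1.496] w [1.000e-03 1.000e-03 4.499e+00] q7 -0.41
d [ 8.958 -0.702  1.496] w [-1.0000e-03  1.0000e-03 -2.5501e+01] q7 -0.41
```

Call:
send_rows(motion=[8.96, -0.7, 1.0, 0, 0, 4.5, 0.7, 8.96, -0.7, 1.3, 0, 0, 4.5, 0.7, 8.96, -0.7, 1.5, 0, 0, 4.5, 0.7, 8.96, -0.7, 1.5, 0, 0, 4.5, 0.7, 8.96, -0.7, 1.5, 0, 0, 4.5, 0.7, 8.96, -0.7, 1.5, 0, 0, 4.5, 0.7, 8.96, -0.7, 1.5, 0, 0, 4.5, 0.7, 8.96, -0.7, 1.5, 0, 0, 4.5, 0.7, 8.96, -0.7, 1.5, 0, 0, 4.5, 0.7, 8.96, -0.7, 1.5, 0, 0, 4.5, 0.7])

```text
time: 4.85
tcp_pos: [0.4988, 0.3962, 0.2731]
tool_rot: [0.839, 0.544, -0.0, 0.0]
wrist_force: [-0.3, 0.1, -0.1]
gripper_width: 0.0601
grasp_force: 0.0
```

```bash
python3 - <<'E'
from h import *
from scipy.optimize import least_squares
w=snap('wrist','w3.png'); s=status.state(); a=snap('top')
print(s['tcp_pos'],s['tool_rot'],s['time'],s['gripper_width'])
def glass(c,h,nr,z):
    hsv=cv2.cvtColor(c['frame'],cv2.COLOR_RGB2HSV)
    p,st=blob((hsv[...,0]>=h[0])&(hsv[...,0]<=h[1])&(hsv[...,1]>90),nr);return p,st,plane(c,[p],z)[0].round(4)
w2=dict(np.load('w2.npz'))
ob=dict(red=((0,8),(265,238),(391,237)),blue=((105,125),(292,317),(420,226)),teal=((80,100),(413,241),(388,188)))
for nm,c,k,sh in(('wrist',w2,1,(341.2,184.9)),('top',a,2,None)):
    P={n:glass(c,o[0],o[k],.046)[2][:2] for n,o in ob.items() if not(k==2 and n=='teal')}
    p=sh
    if k==2: p,_=blob(c['frame'].mean(2)>90,(370,213.6),5)
    P['seat']=plane(c,[p],.034)[0][:2]
    of=dict(seat=0,red=72,blue=144,teal=-72)
    fun=lambda x:np.ravel([x[:2]+.06*x[3]*np.array([np.cos(x[2]+np.radians(of[n])),np.sin(x[2]+np.radians(of[n]))])-P[n] for n in P])
    r=least_squares(fun,[.559,.021,1.57,1]);x=r.x
    print(nm,P,'axis,phi,scale',x.round(4),'res',r.fun.round(4),'seat',(x[:2]+.06*np.array([np.cos(x[2]),np.sin(x[2])])).round(4))
am=glass(w,(8,28),(322,300),.016);print('amber',am)
print('amber top',glass(a,(8,28),(234,242),.016))
print(proj(w,[.498,.398,.017]))
E
```

```text
[0.49873904 0.39655048 0.27309477] [8.39035368e-01 5.44076791e-01 4.04756914e-05 3.07668146e-04] 4.9 0.05955123195070651
wrist {'red': array([0.5012, 0.039 ]), 'blue': array([ 0.5237, -0.0286]), 'teal': array([0.6167, 0.0409]), 'seat': array([0.55808189, 0.081734  ])} axis,phi,scale [0.559  0.0211 1.5849 1.0131] res [-0.0002  0.0001  0.0003  0.     -0.0001 -0.0002  0.0001  0.0001] seat [0.5582 0.0811]
top {'red': array([0.5029, 0.041 ]), 'blue': array([ 0.5251, -0.0258]), 'seat': array([0.55806887, 0.08407319])} axis,phi,scale [0.5597 0.0238 1.5926 1.0008] res [-0.0007  0.0001  0.0004  0.0002  0.0003 -0.0003] seat [0.5584 0.0837]
amber (array([321.3357016 , 247.04174067]), array([ 302,  229,   39,   37, 1126], dtype=int32), array([0.4989, 0.3967, 0.016 ]))
amber top (array([232.61363636, 243.63636364]), array([229, 240,  10,   7,  44], dtype=int32), array([0.4943, 0.4014, 0.016 ]))
[[319.42640975 246.30639617]]
```

View pics/w3.png

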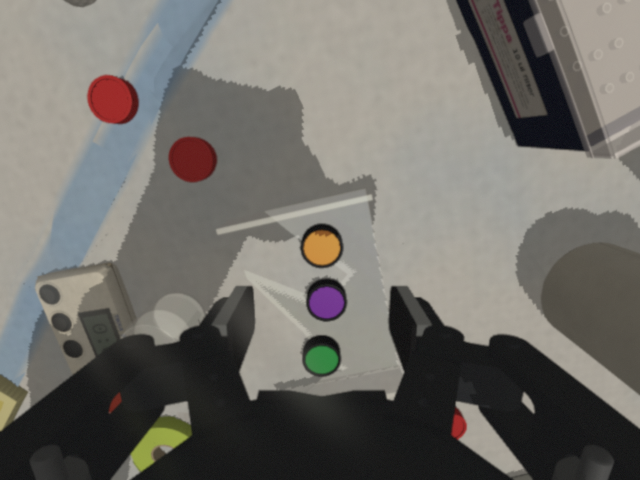

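The wrist view shows amber at (321,247), violet (326,300), green (321,356), fingers clear on both sides. Amber is confirmed. I check fingertip depth from the range image and compute the descent.

```bash
python3 - <<'E'
from h import *
w=snap('wrist'); s=status.state(); np.savez('w3.npz',**w)
P=cloud(w); M=Ro.from_quat(s['tool_rot']).as_matrix()
T=(P-s['tcp_pos'])@M
m=(T[...,2]<.2)&(T[...,2]>.1)&(w['range_z']>0)
for side in(-1,1):
    k=m&(np.sign(T[...,1])==side)
    t=T[k]; i=t[:,2]>np.percentile(t[:,2],90); print(len(t),t[:,2].max(),np.percentile(t[:,2],97),t[i].mean(0),np.abs(t[i][:,1]).min())
zz=P[229:266,302:341]; print('glass z',np.median(zz[10:25,10:25,2]), 'floor',np.median(P[300:330,280:300,2]))
q=plane(w,[(321.3,247.0)],.016)[0]
to([q[0],q[1],.0105],(.914,-.406))
E
```

```text
11344 0.17964039214791946 0.1602639696091283 [-0.00273352 -0.04044399  0.15763851] 0.029529659297617007
25329 0.1999978919838079 0.198610704133857 [0.06178951 0.13191142 0.19725309] 0.09658908803002701
glass z 0.016306226788861566 floor 0.00479285800139502
d [ 9.00e-03 -1.00e-03  2.24e+00] w [ 0.003 -0.    -0.013] q7 -1.37
d [ 9.00e-03 -1.00e-03  2.24e+00] w [-1.0000e-03 -4.0000e-03  2.9987e+01] q7 -1.37
```

Call:
send_rows(motion=[0.01, 0, 0.8, 0, 0, 0, 0.6, 0.01, 0, 1.5, 0, 0, 0, 0.6, 0.01, 0, 2.0, 0, 0, 0, 0.6, 0.01, 0, 2.24, 0, 0, 0, 0.6, 0.01, 0, 2.24, 0, 0, 0, 0.6, 0.01, 0, 2.24, 0, 0, 0, 0.3, 0.01, 0, 2.24, 0, 0, 0, 0.3, 0.01, 0, 2.24, 0, 0, 0, 0.3, 0.01, 0, 2.24, 0, 0, 0, 0.3], grip_force=25)

```text
time: 6.12
tcp_pos: [0.4986, 0.3987, 0.1843]
tool_rot: [0.838, 0.545, 0.001, -0.0]
wrist_force: [0.6, 0.1, 6.1]
gripper_width: 0.028
grasp_force: 24.9
```

Call:
send_rows(motion=[0, 0, 0, 0, 0, 0, 0.1, 0, 0, 0, 0, 0, 0, 0.1, 0, 0, 0, 0, 0, 0, 0.1, 0, 0, 0, 0, 0, 0, 0.1])

```text
time: 6.62
tcp_pos: [0.4986, 0.3987, 0.1844]
tool_rot: [0.838, 0.545, 0.001, -0.0]
wrist_force: [-0.7, -0.7, 6.0]
gripper_width: 0.0283
grasp_force: 25.0
```

Call:
send_rows(motion=[0, 0, -0.3, 0, 0, 0, 0.1, 0, 0, -0.8, 0, 0, 0, 0.1, 0, 0, -1.5, 0, 0, 0, 0.1, 0, 0, -2.5, 0, 0, 0, 0.1, 0, 0, -2.5, 0, 0, 0, 0.1])

```text
time: 7.25
tcp_pos: [0.4993, 0.3993, 0.2878]
tool_rot: [0.839, 0.545, 0.004, -0.001]
wrist_force: [-1.0, -1.0, -1.1]
gripper_width: 0.0282
grasp_force: 24.7
```

```bash
python3 - <<'E'
from h import *
w=snap('wrist','w4.png'); s=status.state(); np.savez('w4.npz',**w)
P=cloud(w); M=Ro.from_quat(s['tool_rot']).as_matrix()
T=(P-s['tcp_pos'])@M
hsv=cv2.cvtColor(w['frame'],cv2.COLOR_RGB2HSV)
m=(hsv[...,0]>=8)&(hsv[...,0]<=28)&(hsv[...,1]>90)
c,st=blob(m,(320,300),100);print(c,st,T[int(c[1]),int(c[0])],s['gripper_width'],s['tcp_pos'])
cv2.imwrite('pics/c4.png',cv2.resize(w['frame'][200:400,200:440,::-1],None,fx=3,fy=3,interpolation=cv2.INTER_CUBIC))
to([.5583,.082,.075],(1,-.014))
E
```

```text
[321.12155592 308.00364668] [ 292  282   59   53 2468] [9.85023687e-05 4.72931675e-05 1.65293323e-01] 0.02839840452921681 [0.49871631 0.39860656 0.28590063]
d [-6.631  4.575  0.929] w [ 0.025 -0.034 -3.861] q7 -1.36
d [-6.631  4.575  0.929] w [-0.048 -0.035 26.138] q7 -1.36
```

View pics/c4.png

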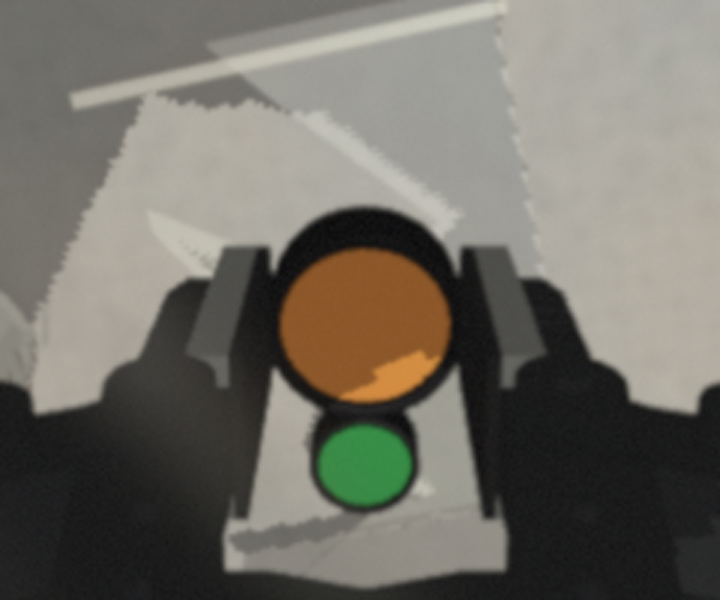

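Amber is gripped centrally at (321,308), level, with the green and violet filters undisturbed. I carry it to hover over the seat.

Call:
send_rows(motion=[-1.5, 1.0, 0, 0, 0, -1, 0.1, -3, 2.0, 0, 0, 0, -2.0, 0.1, -4.5, 3.0, 0.2, 0, 0, -3, 0.1, -5.8, 4.0, 0.4, 0, 0, -3.86, 0.1, -6.4, 4.4, 0.4, 0, 0, -3.86, 0.1, -6.63, 4.58, 0.4, 0, 0, -3.86, 0.1, -6.63, 4.58, 0.4, 0, 0, -3.86, 0.1, -6.63, 4.58, 0.4, 0, 0, -3.86, 0.1, -6.63, 4.58, 0.4, 0, 0, -3.86, 0.1, -6.63, 4.58, 0.4, 0, 0, -3.86, 0.1])

```text
time: 8.55
tcp_pos: [0.5577, 0.083, 0.2674]
tool_rot: [0.711, 0.703, 0.0, -0.0]
wrist_force: [-1.4, -0.2, 0.2]
gripper_width: 0.0282
grasp_force: 24.7
```

Call:
send_rows(motion=[0, 0, 0, 0, 0, 0, 0.1, 0, 0, 0, 0, 0, 0, 0.1, 0, 0, 0, 0, 0, 0, 0.1, 0, 0, 0, 0, 0, 0, 0.1])

```text
time: 9.05
tcp_pos: [0.558, 0.0814, 0.2672]
tool_rot: [0.712, 0.702, -0.0, -0.0]
wrist_force: [0.1, 0.0, -0.3]
gripper_width: 0.0281
grasp_force: 24.7
```

```bash
python3 - <<'E'
from h import *
s=status.state();w=snap('wrist','w5.png'); s2=status.state(); np.savez('w5.npz',**w)
print(s['tcp_pos'],s2['tcp_pos'],s2['time'],s2['gripper_width'],Ro.from_quat(s['tool_rot']).as_matrix()[:2].round(4))
hsv=cv2.cvtColor(w['frame'],cv2.COLOR_RGB2HSV)
m=(hsv[...,0]>=8)&(hsv[...,0]<=28)&(hsv[...,1]>90)
c,st=blob(m,(320,300),100);print(c,st)
print('seat pred',proj(w,[.5582,.0811,.039]),proj(w,[.5584,.0837,.039]))
f=cv2.convertScaleAbs(w['frame'][160:360,200:440,::-1],alpha=1.8,beta=10)
cv2.imwrite('pics/c5.png',cv2.resize(f,None,fx=3,fy=3,interpolation=cv2.INTER_CUBIC))
E
```

```text
[0.55798225 0.08144841 0.26722856] [0.55798562 0.08145379 0.26724147] 9.1 0.027565420818417414 [[ 1.410e-02  9.999e-01 -1.000e-04]
 [ 9.999e-01 -1.410e-02 -1.000e-04]]
[321.03685703 307.86229243] [ 292  282   59   53 2469]
seat pred [[322.3550792  261.82766562]] [[322.62796214 257.7947074 ]]
```

View pics/c5.png

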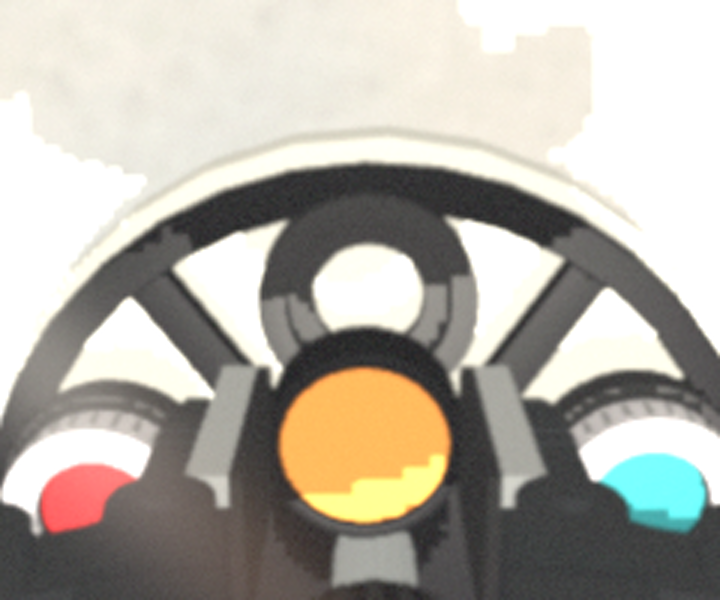

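```bash
python3 - <<'E'
from h import *
w=dict(np.load('w5.npz')); g=w['frame'].mean(2)
tcp=np.array([.55798,.08145,.26723]); C=-w['R'].T@w['t']; print('cam',C-tcp)
m=np.zeros(g.shape,bool); m[236:270,295:352]=1
c,st=blob((g>75)&m,(322,257),50); print('hole',c,st)
mk=((g>75)&m).astype(np.uint8)
n,l,s_,ce=cv2.connectedComponentsWithStats(mk); i=l[255,322]
cnt=cv2.findContours((l==i).astype(np.uint8),0,cv2.CHAIN_APPROX_NONE)[0][0].reshape(-1,2)
cnt=cnt[cnt[:,1]<264]
for z in(.034,.030,.031):
    p=plane(w,cnt,z)[:,:2]; A=np.c_[2*p,np.ones(len(p))]; x=np.linalg.lstsq(A,(p**2).sum(1),rcond=None)[0]
    print(z,'hole fit',x[:2].round(4),'r',np.sqrt(x[2]+x[:2]@x[:2]).round(4))
# held glass
for tz in(.1655,.168): print('amber',tz,plane(w,[(321.04,307.86)],tcp[2]-tz)[0].round(4))
# columns profile for the collar along column 322 and row 258
print('col',g[205:250,322].astype(int)); print('row',g[258,278:300].astype(int),g[258,345:370].astype(int))
# neighbours, caps glass
hsv=cv2.cvtColor(w['frame'],cv2.COLOR_RGB2HSV)
P=cloud(w); print('depth pts: floor-hole',P[257,322],'glass',P[308,321],'ledge/collar',P[228,322],P[236,322])
E
```

```text
cam [ 0.00057543  0.0667309  -0.03026063]
hole [323.90595611 256.37931034] [304 241  44  29 957]
0.034 hole fit [0.5591 0.0804] r 0.0125
0.03 hole fit [0.5591 0.0791] r 0.0127
0.031 hole fit [0.5591 0.0794] r 0.0127
amber 0.1655 [0.5575 0.0812 0.1017]
amber 0.168 [0.5574 0.0799 0.0992]
col [117 130 140 141 141 141 139 132 106  65  32  23  23  21  23  22  22  25
  26  29  34  35  35  35  33  34  37  35  33  35  35  36  34  36  37  50
  89 124 137 139 139 138 139 140 139]
row [221 221 221 221 221 220 209 164  91  40  37  35  38  42  45  45  44  45
  54  61  56  41] [ 77  76  75  67  47  55  74  77  75  76  76  75  75  80 114 174 217 225
 226 225 225 225 225 222 205]
depth pts: floor-hole [0.55797303 0.07830236 0.02069802] glass [0.55742879 0.0797143  0.09895577] ledge/collar [0.55825859 0.10245054 0.03919826] [0.55818477 0.09613898 0.03379777]
```

```bash
python3 - <<'E'
from h import *
w=dict(np.load('w5.npz')); g=w['frame'].mean(2)
def fit(p):
    for _ in range(4):
        A=np.c_[2*p,np.ones(len(p))]; x=np.linalg.lstsq(A,(p**2).sum(1),rcond=None)[0]; r=np.sqrt(x[2]+x[:2]@x[:2])
        e=np.abs(np.hypot(*(p-x[:2]).T)-r); p=p[e<max(.0006,1.5*np.median(e))]
    return x[:2].round(5),r.round(5),len(p)
# image edges, radial search from hole centre guess for both edges (hole edge: first drop, collar outer edge: rise)
c0=np.array([322.5,257.]); hole=[];
for a in np.radians(np.arange(180,361,4)):   # upper half
    d=np.array([np.cos(a),np.sin(a)])
    rr=np.arange(6,30,.25); pr=cv2.remap(g.astype(np.float32),*[(c0[k]+rr*d[k]).astype(np.float32)[None] for k in(0,1)],cv2.INTER_LINEAR)[0]
    k=np.argmax(pr<105)
    if k>0: hole.append(c0+rr[k]*d)
hole=np.array(hole)
print('hole z.034',fit(plane(w,hole,.034)[:,:2]))
P=cloud(w); sub=P[190:300,270:375].reshape(-1,3)
for lo,hi in((.0375,.0415),):
    k=sub[(sub[:,2]>lo)&(sub[:,2]<hi)]; k=k[k[:,1]>.075]
    th=np.arctan2(k[:,1]-.081,k[:,0]-.558); r=np.hypot(k[:,1]-.081,k[:,0]-.558)
    out=[];inn=[]
    for t in np.arange(0,np.pi,.1):
        j=(np.abs(th-t)<.05)&(r<.03)&(r>.012)
        if j.sum()>3: i=np.argsort(r[j]); out.append(k[j][i[-1]][:2]); inn.append(k[j][i[0]][:2])
    print('collar outer',fit(np.array(out)),'inner',fit(np.array(inn)))
A=P[275:340,285:358]; z=A[...,2]; print('mount top pts'); k=A[(z>.095)&(z<.105)]
print(np.median(k[:,2]))
v=w['frame']; 
hs=cv2.cvtColor(v,cv2.COLOR_RGB2HSV); m=((hs[...,0]>=8)&(hs[...,0]<=28)&(hs[...,1]>90)).astype(np.uint8)
ct=max(cv2.findContours(m,0,cv2.CHAIN_APPROX_NONE)[0],key=len).reshape(-1,2)
print('glass',fit(plane(w,ct,.0985)[:,:2]))
E
```

```text
hole z.034 (array([0.55824, 0.08121]), np.float64(0.01168), 46)
collar outer (array([0.55845, 0.08191]), np.float64(0.02275), 32) inner (array([0.55836, 0.08164]), np.float64(0.01687), 32)
mount top pts
0.09945077172277819
glass (array([0.55744, 0.07924]), np.float64(0.01294), 157)
```

Seat centre in this view is (558.3, 81.6) mm and the held filter (557.4, 79.5) mm. The correction is about +2.2 mm tool x and +0.9 mm tool y, then lower.

Call:
send_rows(motion=[0.055, 0.022, 0, 0, 0, 0, 0.1, 0.055, 0.022, 0.5, 0, 0, 0, 0.1, 0.055, 0.022, 0.9, 0, 0, 0, 0.1, 0.055, 0.022, 1.0, 0, 0, 0, 0.1, 0.055, 0.022, 1.0, 0, 0, 0, 0.1, 0.055, 0.022, 1.0, 0, 0, 0, 0.1, 0.055, 0.022, 1.0, 0, 0, 0, 0.1])

```text
time: 9.98
tcp_pos: [0.5591, 0.0837, 0.2278]
tool_rot: [0.712, 0.702, 0.0, 0.0]
wrist_force: [0.2, 0.2, -0.5]
gripper_width: 0.0282
grasp_force: 24.7
```

```bash
cat >> h.py <<'E'
def fit(p):
    p=np.array(p)
    for _ in range(4):
        A=np.c_[2*p,np.ones(len(p))]; x=np.linalg.lstsq(A,(p**2).sum(1),rcond=None)[0]; r=np.sqrt(x[2]+x[:2]@x[:2])
        e=np.abs(np.hypot(*(p-x[:2]).T)-r); p=p[e<max(.0006,1.5*np.median(e))]
    return x[:2].round(5),r.round(5),len(p)
def collar(w,lo=.0375,hi=.0415,c0=(.558,.081)):
    P=cloud(w).reshape(-1,3); d=P[:,:2]-c0; th=np.arctan2(d[:,1],d[:,0]); r=np.hypot(*d.T)
    q=(P[:,2]>lo)&(P[:,2]<hi)&(r<.03)&(r>.012)&(d[:,1]>-.004); k=P[q];th=th[q];r=r[q];o=[];i_=[]
    for t in np.arange(0,np.pi,.1):
        j=np.abs(th-t)<.05
        if j.sum()>3: i=np.argsort(r[j]); o.append(k[j][i[-1]][:2]); i_.append(k[j][i[0]][:2])
    return fit(o),fit(i_)
def amber(w,z):
    hs=cv2.cvtColor(w['frame'],cv2.COLOR_RGB2HSV); m=((hs[...,0]>=8)&(hs[...,0]<=28)&(hs[...,1]>90)).astype(np.uint8)
    ct=max(cv2.findContours(m,0,cv2.CHAIN_APPROX_NONE)[0],key=len).reshape(-1,2)
    u=ct.mean(0).astype(int); P=cloud(w); print('glass depth z',np.median(P[u[1]-5:u[1]+6,u[0]-5:u[0]+6,2]))
    return fit(plane(w,ct,z)[:,:2])
E
python3 - <<'E'
from h import *
w=snap('wrist','w6.png');s=status.state();print(s['tcp_pos'],s['time'],s['wrist_force'])
try: print('collar',collar(w))
except Exception as e: print(e)
print('amber',amber(w,s['tcp_pos'][2]-.1685))
E
```

```text
[0.55904463 0.08372149 0.22766663] 10.025 [-0.20981096 -0.08499087 -0.45086861]
collar ((array([0.55841, 0.082  ]), np.float64(0.02273), 26), (array([0.55835, 0.08132]), np.float64(0.01703), 26))
glass depth z 0.05967459172133763
amber (array([0.55871, 0.08167]), np.float64(0.01293), 158)
```

Call:
send_rows(motion=[0, -0.007, 0.1, 0, 0, 0, 0.1, 0, -0.007, 0.18, 0, 0, 0, 0.1, 0, -0.007, 0.23, 0, 0, 0, 0.1, 0, -0.007, 0.28, 0, 0, 0, 0.1, 0, -0.007, 0.31, 0, 0, 0, 0.1, 0, -0.007, 0.31, 0, 0, 0, 0.1])

```text
time: 10.78
tcp_pos: [0.5586, 0.0838, 0.2147]
tool_rot: [0.712, 0.702, -0.0, -0.0]
wrist_force: [0.1, -0.1, -1.0]
gripper_width: 0.0282
grasp_force: 24.7
```

```bash
python3 - <<'E'
from h import *
w=snap('wrist','w7.png');s=status.state();print(s['tcp_pos'],s['time'],s['wrist_force'],s['gripper_width'])
print('amber',amber(w,s['tcp_pos'][2]-.1685))
try: print('collar',collar(w))
except Exception as e: print(e)
E
```

```text
[0.55862282 0.08374369 0.21482535] 10.825 [-0.99766074 -0.42451139  0.03505469] 0.028299721779366085
glass depth z 0.04684060492655176
amber (array([0.55799, 0.0817 ]), np.float64(0.01291), 157)
collar ((array([0.55837, 0.08199]), np.float64(0.02273), 22), (array([0.55808, 0.08156]), np.float64(0.01517), 22))
```

Call:
send_rows(motion=[0, 0, 0.02, 0, 0, 0, 0.1, 0, 0, 0.02, 0, 0, 0, 0.4, 0, 0, 0.02, 0, 0, 0, 0.5, 0, 0, 0.02, 0, 0, 0, 0.5, 0, 0, 0.02, 0, 0, 0, 0.5, 0, 0, -0.3, 0, 0, 0, 0.5, 0, 0, -0.8, 0, 0, 0, 0.5, 0, 0, -1.8, 0, 0, 0, 0.5, 0, 0, -1.8, 0, 0, 0, 0.5, 0, 0, -1.8, 0, 0, 0, 0.5])

```text
time: 12.08
tcp_pos: [0.5584, 0.0835, 0.2872]
tool_rot: [0.712, 0.702, 0.0, 0.0]
wrist_force: [0.2, -0.1, -0.8]
gripper_width: 0.0427
grasp_force: 0.0
```

Call:
send_rows(motion=[-0.5, 0, 0, 0, 0, 0, 0.7, -0.5, 0, 0, 0, 0, 0, 0.7, -0.5, 0, 0, 0, 0, 0, 0.7, -0.5, 0, 0, 0, 0, 0, 0.7])

```text
time: 12.58
tcp_pos: [0.5583, 0.064, 0.2866]
tool_rot: [0.712, 0.702, -0.0, -0.0]
wrist_force: [0.7, 0.7, -0.3]
gripper_width: 0.0596
grasp_force: 0.0
```

```bash
python3 - <<'E'
from h import *
w=snap('wrist','w8.png');s=status.state();print(s['tcp_pos'],s['time'],s['wrist_force'],s['gripper_width'])
print('amber',amber(w,.0465)); print('collar',collar(w))
P=cloud(w)
to([.4926,-.1297,.10],(.26,-.965)); to([.4926,-.1297,.10],(1,0))
E
```

```text
[0.55830799 0.06415583 0.28668612] 12.625 [-0.13545367 -0.67021419  0.35265495] 0.05974696873416638
glass depth z 0.04634436630469965
amber (array([0.55809, 0.08209]), np.float64(0.01307), 115)
collar ((array([0.55836, 0.08171]), np.float64(0.02279), 32), (array([0.55824, 0.07959]), np.float64(0.01719), 28))
d [-4.868 -1.578  0.341] w [-4.000e-03 -1.000e-03  1.236e+01] q7 -0.57
d [-4.868 -1.578  0.341] w [ 2.000e-03 -5.000e-03 -1.764e+01] q7 -0.57
d [-4.868 -1.578  0.341] w [-0.002 -0.004 -0.127] q7 -0.57
d [-4.868 -1.578  0.341] w [-6.0000e-03  4.0000e-03  2.9873e+01] q7 -0.57
```

Amber sits level in the collar: glass z 46.3 mm, centred within 0.5 mm. Now I go to the cap.

Call:
send_rows(motion=[-1.5, -0.5, 0, 0, 0, 0, 0.8, -3, -1, 0, 0, 0, 0, 0.8, -4.2, -1.4, 0.1, 0, 0, 0, 0.8, -4.87, -1.58, 0.34, 0, 0, 0, 0.8, -4.87, -1.58, 0.34, 0, 0, 0, 0.8, -4.87, -1.58, 0.34, 0, 0, 0, 0.8, -4.87, -1.58, 0.34, 0, 0, 0, 0.8, -4.87, -1.58, 0.34, 0, 0, 0, 0.8])

```text
time: 13.62
tcp_pos: [0.493, -0.1289, 0.2735]
tool_rot: [0.711, 0.703, 0.0, 0.0]
wrist_force: [-0.5, 0.6, 0.1]
gripper_width: 0.0684
grasp_force: 0.0
```

```bash
python3 - <<'E'
from h import *
s=status.state();w=snap('wrist','w9.png');print(s['tcp_pos'],s['time'])
P=cloud(w).reshape(-1,3); k=P[(P[:,2]>.007)&(P[:,2]<.014)&(np.hypot(P[:,0]-.4926,P[:,1]+.1297)<.04)]
d=k[:,:2]-k[:,:2].mean(0); th=np.arctan2(d[:,1],d[:,0]); r=np.hypot(*d.T); o=[];n=[]
for t in np.arange(-3.1,3.1,.15):
    j=np.where(np.abs(th-t)<.08)[0]
    if len(j)>2: o.append(k[j[np.argmax(r[j])],:2]); n.append(k[j[np.argmin(r[j])],:2])
x=fit(o);print(len(k),np.median(k[:,2]),'outer',x,'inner',fit(n))
for q in(x[0],fit(n)[0]): to([q[0],q[1],.004],(1,0),s=s,tip=.172)
E
```

```text
[ 0.49297888 -0.12889263  0.27352403] 13.625
1441 0.010901838306523193 outer (array([ 0.49344, -0.13067]), np.float64(0.01996), 42) inner (array([ 0.49339, -0.13079]), np.float64(0.01303), 42)
d [-0.045  0.01   2.438] w [ 0.008 -0.004 -0.11 ] q7 -0.26
d [-0.045  0.01   2.438] w [-6.000e-03 -1.300e-02  2.989e+01] q7 -0.26
d [-0.048  0.009  2.438] w [ 0.008 -0.004 -0.11 ] q7 -0.26
d [-0.048  0.009  2.438] w [-6.000e-03 -1.300e-02  2.989e+01] q7 -0.26
```

Call:
send_rows(motion=[-0.025, 0.01, 1.0, 0, 0, 0, 0.75, -0.025, 0.01, 1.9, 0, 0, 0, 0.75, -0.025, 0.01, 2.3, 0, 0, 0, 0.75, -0.025, 0.01, 2.42, 0, 0, 0, 0.75, -0.025, 0.01, 2.42, 0, 0, 0, 0.6, -0.025, 0.01, 2.42, 0, 0, 0, 0.4, -0.025, 0.01, 2.42, 0, 0, 0, 0.25, -0.025, 0.01, 2.42, 0, 0, 0, 0.25, -0.025, 0.01, 2.42, 0, 0, 0, 0.25], grip_force=25)

```text
time: 14.8
tcp_pos: [0.4932, -0.1312, 0.1776]
tool_rot: [0.712, 0.702, 0.001, 0.001]
wrist_force: [0.3, 1.1, 7.2]
gripper_width: 0.0378
grasp_force: 25.2
```

Call:
send_rows(motion=[0, 0, 0, 0, 0, 0, 0.25, 0, 0, -0.5, 0, 0, 0, 0.25, 0, 0, -1.5, 0, 0, 0, 0.25, 0, 0, -2.5, 0, 0, 0, 0.25, 0, 0, -2.5, 0, 0, 0, 0.25, 0, 0, -2.5, 0, 0, 0, 0.25, 0, 0, -2.5, 0, 0, 0, 0.25])

```text
time: 15.68
tcp_pos: [0.4922, -0.1312, 0.2754]
tool_rot: [0.712, 0.702, -0.001, -0.001]
wrist_force: [-0.4, -0.2, -0.8]
gripper_width: 0.0379
grasp_force: 25.4
```

```bash
cat >> h.py <<'E'
def ring(w,c0,lo,hi,R=.026,half=None):
    P=cloud(w).reshape(-1,3); k=P[(P[:,2]>lo)&(P[:,2]<hi)&(np.hypot(P[:,0]-c0[0],P[:,1]-c0[1])<R)]
    d=k[:,:2]-c0; th=np.arctan2(d[:,1],d[:,0]); r=np.hypot(*d.T); n=[]
    for t in np.arange(-3.1,3.1,.15):
        j=np.where(np.abs(th-t)<.08)[0]
        if len(j)>2: n.append(k[j[np.argmin(r[j])],:2])
    return len(k),np.median(k[:,2]),fit(n)
E
python3 - <<'E'
from h import *
s=status.state();w=snap('wrist','w10.png');print(s['tcp_pos'],s['time'],s['gripper_width'],s['grasp_force'])
tz=s['tcp_pos'][2]
print('cap',ring(w,s['tcp_pos'][:2],tz-.172,tz-.155))
to([.5583,.0818,.11],(1,-.014),s=s)
E
```

```text
[ 0.49220812 -0.13120931  0.27537541] 15.675 0.037864496622239806 25.448069837875664
cap (4468, np.float64(0.10875127596207021), (array([ 0.49141, -0.13058]), np.float64(0.01287), 42))
d [ 5.348  1.577 -0.193] w [-0.023 -0.003 -0.   ] q7 -0.27
d [ 5.348  1.577 -0.193] w [-4.0e-03  3.7e-02  3.0e+01] q7 -0.27
```

Call:
send_rows(motion=[0, 0, -0.6, 0, 0, 0, 0.25, 1.5, 0.5, -0.6, 0, 0, 0, 0.25, 3, 1, -0.6, 0, 0, 0, 0.25, 4.5, 1.4, -0.6, 0, 0, 0, 0.25, 5.35, 1.58, -0.6, 0, 0, 0, 0.25, 5.35, 1.58, -0.2, 0, 0, 0, 0.25, 5.35, 1.58, 0.1, 0, 0, 0, 0.25, 5.35, 1.58, 0.2, 0, 0, 0, 0.25, 5.35, 1.58, 0.2, 0, 0, 0, 0.25, 5.35, 1.58, 0.2, 0, 0, 0, 0.25])

```text
time: 16.98
tcp_pos: [0.5591, 0.0812, 0.2687]
tool_rot: [0.712, 0.702, 0.0, 0.0]
wrist_force: [0.4, 0.7, -0.6]
gripper_width: 0.038
grasp_force: 25.4
```

Call:
send_rows(motion=[0, 0, 0, 0, 0, 0, 0.25, 0, 0, 0, 0, 0, 0, 0.25, 0, 0, 0, 0, 0, 0, 0.25])

```text
time: 17.35
tcp_pos: [0.559, 0.082, 0.2686]
tool_rot: [0.712, 0.702, 0.0, 0.0]
wrist_force: [-0.3, 0.6, -0.3]
gripper_width: 0.0376
grasp_force: 25.4
```

```bash
python3 - <<'E'
from h import *
s=status.state();w=snap('wrist','w11.png');print(s['tcp_pos'],s['time'],s['gripper_width'],s['grasp_force'])
tz=s['tcp_pos'][2]
print('cap',ring(w,s['tcp_pos'][:2],tz-.172,tz-.155)); print('collar',collar(w))
E
```

```text
[0.55900932 0.08195441 0.26863207] 17.35 0.03755292807516842 25.449627907946706
cap (4470, np.float64(0.101996804987388), (array([0.55866, 0.08247]), np.float64(0.0129), 42))
collar ((array([0.55835, 0.08186]), np.float64(0.02276), 32), (array([0.55839, 0.07975]), np.float64(0.01696), 26))
```

Call:
send_rows(motion=[-0.013, -0.01, 0.5, 0, 0, 0, 0.25, -0.013, -0.01, 0.9, 0, 0, 0, 0.25, -0.013, -0.01, 1.05, 0, 0, 0, 0.25, -0.013, -0.01, 1.12, 0, 0, 0, 0.25, -0.013, -0.01, 1.19, 0, 0, 0, 0.25, -0.013, -0.01, 1.25, 0, 0, 0, 0.25, -0.013, -0.01, 1.28, 0, 0, 0, 0.25, -0.013, -0.01, 1.28, 0, 0, 0, 0.25, -0.013, -0.01, 1.28, 0, 0, 0, 0.25])

```text
time: 18.52
tcp_pos: [0.5586, 0.0814, 0.2174]
tool_rot: [0.712, 0.702, 0.0, 0.0]
wrist_force: [0.2, -0.4, -0.1]
gripper_width: 0.0379
grasp_force: 25.5
```

```bash
python3 - <<'E'
from h import *
s=status.state();w=snap('wrist','w12.png');print(s['tcp_pos'],s['time'],s['gripper_width'],s['wrist_force'])
tz=s['tcp_pos'][2]
print('cap',ring(w,s['tcp_pos'][:2],tz-.172,tz-.155)); print('amber',amber(w,.0465))
E
```

```text
[0.55860257 0.08139396 0.21736498] 18.525 0.03791864222675837 [ 0.1842608  -0.41973344 -0.05204798]
cap (6728, np.float64(0.05018312149301593), (array([0.55881, 0.08158]), np.float64(0.00146), 27))
glass depth z 0.04639238837445478
amber (array([0.55815, 0.08106]), np.float64(0.01223), 147)
```

Call:
send_rows(motion=[0, 0, 0.01, 0, 0, 0, 0.25, 0, 0, 0.01, 0, 0, 0, 0.5, 0, 0, 0.01, 0, 0, 0, 0.6, 0, 0, 0.01, 0, 0, 0, 0.6, 0, 0, 0.01, 0, 0, 0, 0.6, 0, 0, -0.3, 0, 0, 0, 0.6, 0, 0, -0.8, 0, 0, 0, 0.6, 0, 0, -1.8, 0, 0, 0, 0.6, 0, 0, -1.8, 0, 0, 0, 0.6, 0, 0, -1.8, 0, 0, 0, 0.6])

```text
time: 19.82
tcp_pos: [0.5584, 0.0812, 0.2896]
tool_rot: [0.712, 0.702, 0.0, 0.0]
wrist_force: [0.3, -0.6, -0.9]
gripper_width: 0.0507
grasp_force: 0.0
```

Call:
send_rows(motion=[-0.5, 0, 0, 0, 0, 0, 0.7, -0.5, 0, 0, 0, 0, 0, 0.7, -0.5, 0, 0, 0, 0, 0, 0.7, -0.5, 0, 0, 0, 0, 0, 0.7])

```text
time: 20.32
tcp_pos: [0.5583, 0.0617, 0.289]
tool_rot: [0.712, 0.702, 0.0, -0.0]
wrist_force: [0.1, 0.5, 0.1]
gripper_width: 0.0598
grasp_force: 0.0
```

```bash
python3 - <<'E'
from h import *
s=status.state();w=snap('wrist','w13.png');print(s['tcp_pos'],s['time'],s['gripper_width'],s['q'].round(2))
print('cap',ring(w,(.5583,.0817),.048,.054)); print('amber',amber(w,.0465))
P=cloud(w).reshape(-1,3);k=P[(P[:,2]>.048)&(P[:,2]<.054)&(np.hypot(P[:,0]-.5583,P[:,1]-.0817)<.021)]
A=np.linalg.lstsq(np.c_[k[:,:2],np.ones(len(k))],k[:,2],rcond=None)[0];print('tilt',A[:2])
g=w['frame'].mean(2)
e=proj(w,[.559,.0225,.094])[0];c,st=blob(g>170,e,200);kn=plane(w,[c],.094)[0];print('knob',e,c,st,kn)
to([.5588,.0215,.078],s=s)
wn=P[(P[:,2]>.060)&(P[:,2]<.067)&(np.hypot(P[:,0]-.616,P[:,1]-.007)<.03)];print(len(wn))
E
```

```text
[0.55825413 0.06173775 0.28900655] 20.325 0.05975338214366722 [ 0.1   0.58 -0.39  2.05  0.39  0.58 -0.58]
cap (1856, np.float64(0.0504350624713165), (array([0.55825, 0.08208]), np.float64(0.01286), 28))
glass depth z 0.0462963551154183
amber (array([0.55813, 0.0814 ]), np.float64(0.01241), 109)
tilt [-7.49483981e-05  1.18444090e-03]
knob [324.42655276 347.92669988] [324.0777027  350.23986486] [ 301  330   47   41 1480] [0.55879176 0.02103427 0.094     ]
d [-1.006  0.028  0.95 ] w [-0.004 -0.004 -0.   ] q7 -0.58
1746
```

Cap is seated level: lip z 50.4 mm, offset under 0.7 mm. Now I grip the knob, pre-rotated by −30°.

Call:
send_rows(motion=[-1.015, 0.012, 0, 0, 0, -1.7, 0.75, -1.015, 0.012, 0, 0, 0, -3.4, 0.75, -1.015, 0.012, 0, 0, 0, -5, 0.75, -1.015, 0.012, 0, 0, 0, -5, 0.75, -1.015, 0.012, 0.5, 0, 0, -5, 0.75, -1.015, 0.012, 0.85, 0, 0, -5, 0.75, -1.015, 0.012, 0.95, 0, 0, -5, 0.75, -1.015, 0.012, 0.95, 0, 0, -5, 0.75, -1.015, 0.012, 0.95, 0, 0, -5, 0.75])

```text
time: 21.5
tcp_pos: [0.5584, 0.021, 0.2517]
tool_rot: [0.506, 0.863, 0.0, 0.0]
wrist_force: [0.3, 0.5, -0.1]
gripper_width: 0.0639
grasp_force: 0.0
```

Call:
send_rows(motion=[0, 0, 0, 0, 0, 0, 0.5, 0, 0, 0, 0, 0, 0, 0.25, 0, 0, 0, 0, 0, 0, 0.25, 0, 0, 0, 0, 0, 0, 0.25, 0, 0, 0, 0, 0, 0, 0.25, 0, 0, 0, 0, 0, 0, 0.25], grip_force=50)

```text
time: 22.25
tcp_pos: [0.5589, 0.0212, 0.2522]
tool_rot: [0.506, 0.863, 0.001, 0.001]
wrist_force: [0.3, 1.5, 5.4]
gripper_width: 0.0358
grasp_force: 49.8
```

```bash
python3 - <<'E'
from h import *
s=status.state();print(s['tcp_pos'],s['q'].round(2),s['wrist_force'],s['ft_torque'])
w2=dict(np.load('w2.npz')); P=cloud(w2).reshape(-1,3)
# lamp house orientation + arm: top-face points of lamp house
k=P[(P[:,2]>.0645)&(P[:,2]<.069)&(np.hypot(P[:,0]-.559,P[:,1]-.021)>.085)&(np.hypot(P[:,0]-.559,P[:,1]-.021)<.22)]
r=cv2.minAreaRect((k[:,:2]*1000).astype(np.float32));print('house',r)
c=snap('top');P=cloud(c).reshape(-1,3);k=P[(P[:,2]>.060)&(P[:,2]<.072)&(np.hypot(P[:,0]-.559,P[:,1]-.021)>.085)&(np.hypot(P[:,0]-.559,P[:,1]-.021)<.2)]
print('top house',cv2.minAreaRect((k[:,:2]*1000).astype(np.float32)))
E
```

```text
[0.55894809 0.02120873 0.25215426] [ 0.23  0.65 -0.49  2.07  0.58  0.55 -0.17] [0.31223028 1.50707485 5.3874035 ] [ 0.18474752 -0.09794329 -0.05476248]
house ((577.8550415039062, 48.49753189086914), (77.84595489501953, 289.09393310546875), 66.18504333496094)
top house ((586.3347778320312, 83.84171295166016), (33.1008186340332, 296.42791748046875), 61.856510162353516)
```

Call:
send_rows(motion=[0, 0, 0, 0, 0, 1, 0.25, 0, 0, 0, 0, 0, 2.3, 0.25, 0, 0, 0, 0, 0, 3.6, 0.25, 0, 0, 0, 0, 0, 4.9, 0.25, 0, 0, 0, 0, 0, 6.2, 0.25, 0, 0, 0, 0, 0, 7.5, 0.25, 0, 0, 0, 0, 0, 8.8, 0.25, 0, 0, 0, 0, 0, 9.5, 0.25, 0, 0, 0, 0, 0, 10, 0.25, 0, 0, 0, 0, 0, 10, 0.25])

```text
time: 23.55
tcp_pos: [0.5588, 0.0212, 0.2522]
tool_rot: [0.87, 0.494, 0.001, 0.0]
wrist_force: [0.1, 0.0, 6.8]
gripper_width: 0.0357
grasp_force: 50.0
```

Call:
send_rows(motion=[0, 0, 0, 0, 0, 1, 0.25, 0, 0, 0, 0, 0, 2.3, 0.25, 0, 0, 0, 0, 0, 3.6, 0.25, 0, 0, 0, 0, 0, 4.9, 0.25, 0, 0, 0, 0, 0, 6.2, 0.25, 0, 0, 0, 0, 0, 7.2, 0.25, 0, 0, 0, 0, 0, 7.7, 0.25, 0, 0, 0, 0, 0, 7.7, 0.25, 0, 0, 0, 0, 0, 7.7, 0.25, 0, 0, 0, 0, 0, 7.7, 0.25])

```text
time: 24.8
tcp_pos: [0.5587, 0.0213, 0.2521]
tool_rot: [0.994, 0.113, 0.001, -0.0]
wrist_force: [-0.1, 0.9, 7.7]
gripper_width: 0.036
grasp_force: 50.1
```

```bash
python3 - <<'E'
from h import *
s=status.state();w=snap('wrist','w14.png');print(s['tcp_pos'],s['q'].round(2),s['wrist_force'],s['time'],s['gripper_width'])
M=Ro.from_quat(s['tool_rot']).as_matrix();print('tool y angle',np.degrees(np.arctan2(M[1,1],M[0,1])))
E
```

```text
[0.55868974 0.02130861 0.25212707] [-0.12  0.61 -0.    2.09  0.    0.45 -1.46] [-0.14776331  0.89482336  7.7135383 ] 24.8 0.03602023531036591
tool y angle -76.97101763996335
```

```bash
python3 - <<'E'
from h import *
f=cv2.imread('pics/w14.png'); f=cv2.convertScaleAbs(f,alpha=1.5,beta=10)
cv2.imwrite('pics/c14.png',cv2.resize(f[80:330,200:520],None,fx=2.4,fy=2.4,interpolation=cv2.INTER_CUBIC))
E
```

```text
(no output)
```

View pics/c14.png

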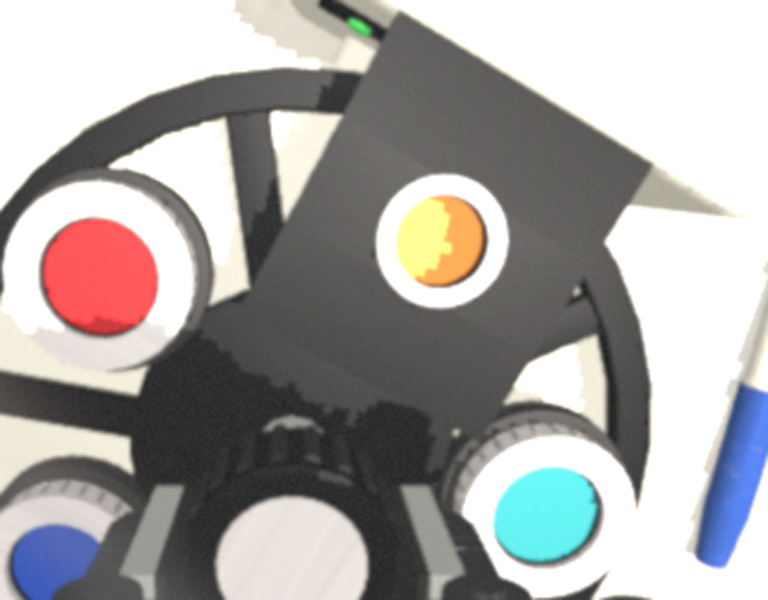

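Amber fills the window (crop 441,241). I measure the residual from the red and teal neighbours against the window ring.

```bash
python3 - <<'E'
from h import *
w=snap('wrist');hs=cv2.cvtColor(w['frame'],cv2.COLOR_RGB2HSV);g=w['frame'].mean(2)
def gl(h,n,z):
    c,st=blob((hs[...,0]>=h[0])&(hs[...,0]<=h[1])&(hs[...,1]>90),n,100);return plane(w,[c],z)[0][:2]
r=gl((0,8),(241,194),.046);t=gl((80,100),(428,291),.046)
ax=np.array([.5589,.0212]); 
mid=(r+t)/2; d=r-t; L=np.linalg.norm(d); n=np.array([d[1],-d[0]])/L  # perpendicular
seat=mid+n*np.sign(n@(np.array([.616,.007])-mid))*.06*(1-np.cos(np.radians(72)))
# window ring: hole of ring edge
m=((hs[...,1]<60)&(g>110)).astype(np.uint8); n_,l,st,ce=cv2.connectedComponentsWithStats(m)
i=min([k for k in range(1,n_) if 200<st[k,4]<3000],key=lambda k:np.hypot(*(ce[k]-[384,180])))
ct=max(cv2.findContours((l==i).astype(np.uint8),cv2.RETR_EXTERNAL,cv2.CHAIN_APPROX_NONE)[0],key=len).reshape(-1,2)
wn=fit(plane(w,ct,.0635)[:,:2])
print(r,t,'chord',L,'(exp .1141) seat',seat,'window',wn,st[i],'diff',seat-wn[0])
for q in(seat,wn[0]):print(np.degrees(np.arctan2(*(q-ax)[::-1])),np.linalg.norm(q-ax))
E
```

```text
[0.59216498 0.07168252] [ 0.56035392 -0.03958063] chord 0.11572135811419129 (exp .1141) seat [0.61612121 0.00465414] window (array([0.61649, 0.00504]), np.float64(0.01265), 157) [ 357  152   55   57 1262] diff [-0.00036879 -0.00038586]
-16.1275463115125 0.05956536040015386
-15.67434658340149 0.059814326879101494
```

Within about 0.5 mm. I release and retreat straight up, then verify.

Call:
send_rows(motion=[0, 0, 0, 0, 0, 0, 0.25, 0, 0, 0, 0, 0, 0, 0.5, 0, 0, 0, 0, 0, 0, 0.75, 0, 0, 0, 0, 0, 0, 0.75, 0, 0, 0, 0, 0, 0, 0.75, 0, 0, -0.5, 0, 0, 0, 0.75, 0, 0, -1.5, 0, 0, 0, 0.75, 0, 0, -2, 0, 0, 0, 0.75, 0, 0, -2, 0, 0, 0, 0.75, 0, 0, -2, 0, 0, 0, 0.75])

```text
time: 26.15
tcp_pos: [0.5577, 0.0208, 0.3304]
tool_rot: [0.994, 0.113, -0.001, -0.0]
wrist_force: [-0.9, -0.2, -1.0]
gripper_width: 0.064
grasp_force: 0.0
```

Call:
send_rows(motion=[0, 0, 0, 0, 0, 0, 0.75, 0, 0, 0, 0, 0, 0, 0.75, 0, 0, 0, 0, 0, 0, 0.75, 0, 0, 0, 0, 0, 0, 0.75])

```text
time: 26.65
tcp_pos: [0.5582, 0.0208, 0.331]
tool_rot: [0.994, 0.113, -0.0, 0.0]
wrist_force: [0.8, 1.0, 1.1]
gripper_width: 0.0644
grasp_force: 0.0
```

```bash
python3 - <<'E'
from h import *
s=status.state();w=snap('wrist','w15.png');print(s['time'],s['tcp_pos'],s['wrist_force'])
hs=cv2.cvtColor(w['frame'],cv2.COLOR_RGB2HSV)
def gl(h,n,z):
    c,st=blob((hs[...,0]>=h[0])&(hs[...,0]<=h[1])&(hs[...,1]>90),n,60);return plane(w,[c],z)[0][:2],st
pr=proj(w,[[.592,.0717,.046],[.5604,-.0396,.046],[.6163,.005,.046]])
r=gl((0,8),pr[0],.046);t=gl((80,100),pr[1],.046);a=gl((8,28),pr[2],.0635)
d=r[0]-t[0];n=np.array([d[1],-d[0]])/np.linalg.norm(d)
m=(r[0]+t[0])/2;print(r,t,a,'seat',m+n*np.sign(n[0])*.0415)
E
```

```text
26.65 [0.55822467 0.02079244 0.33103843] [0.82772111 0.96277368 1.08596851]
(array([0.59187038, 0.07153097]), array([248, 163,  34,  34, 879], dtype=int32)) (array([ 0.56051948, -0.03945005]), array([382, 237,  31,  30, 716], dtype=int32)) (array([0.6165935 , 0.00556485]), array([350, 156,  25,  25, 507], dtype=int32)) seat [0.61613202 0.00475868]
```

The wheel stayed put and the robot is clear, so I hand in.

```bash
python3 -c "
from station import bot
print(bot.hand_in())"
```

```text
the job is handed in; nothing more can be done
None
```

The amber filter is seated and capped, the wheel is turned so it fills the window to within about 1 mm by camera, and the job was handed in at about 27 s; no verdict was returned.

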